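# Click-test the roller limit switch on the clean bench

### The arm

A 6-joint arm with a two-finger parallel gripper is mounted at the origin on the work surface. World frame = base frame: x ahead of the robot, y to its left, z up, the work surface at z = 0. Lengths are in mm, angles in rad, forces in N, time in s.
With the tool pointing down it reaches from about 350 to 875 mm from the base axis. Payload 4.2 kg.
Tool frame: the origin (TCP) lies at the very end of the fingers, on their centre line; the grasp point (between the pads) lies 19 mm behind it; z points along the fingers, y is the line along which they close (so a half turn about z gives the same grasp; the last joint's range is limited). The gripper opens to 85 mm and grips with 20 to 120 N. Pads are 22 mm wide; open, the fingers measure 114 mm over their backs; the gripper's body (76 mm by 85 mm) begins 54 mm behind the grasp point. The pads swing forward as they close: fully open they stand 13 mm farther back than shut.
Start: joints at [-0.892, 0.385, 0.008, 0, -1.194, -0.259], TCP at [254.749, -570.703, 231.312] pointing down, gripper open.
Joint ranges: [-3.14, 3.14], [-1.21, 2.06], [-1.07, 1.41], [-3.16, 2.05], [-2.99, -0.16], [-3.1, 3.1]. Speed limits (rad/s): [2.79, 2.79, 3.14, 3.14, 3.14, 3.14].

### API

Orientations are given as a unit quaternion [x, y, z, w].
In Python, from bench import arm gives the robot as it stands.
- The arm moves only by the tool servo_tool, never from a script. Its argument "rows" is a list that holds one entry, the list of rows, each a list of 7 numbers: the finger opening in mm, from 0 to 85.4, then the shift along the tool's x, y, z in mm, then the turn, a rotation vector about the tool's x, y, z in rad. A call has 1 to 10 rows; each row is the pose to reach, as a shift and turn from the pose commanded when the call began, along the tool's axes at that moment; what a row does not reach only later rows make up. A row lasts 1/8 s, in which the tool goes at most 62.5 mm and 10.7 degrees, less where a joint would pass 70% of its speed; a pose out of reach is approached as far as the arm can. A call with a gripper value outside its range is refused whole. The fingers move at their own pace and stop on an object; the grip force is fixed at half the most. Time passes only in rows, so rows that repeat a pose let the fingers close. It gives the time, the measured TCP pose, the force, the opening and the grip force at its end, in the units of the state.
- arm.read_state(): the state, without advancing time (a new reading comes with each control period).
- arm.get_image(name): name is "scene" or "top" or "wrist"; returns the picture (480x640x3 uint8, red, green, blue); there is no depth.
- arm.camera_params(name): a dict with "intrinsics" (3x3 intrinsics, pixels), "R" (3x3) and "t" (3): a world point X has camera coordinates R X + t. Camera axes: x right, y down, z forward; pixel columns grow to the right and rows downward; lengths in mm; the calibration is good to about 2 mm. A picture is of the moment at which its call begins: read the wrist's pose just before it. camera_params takes no time and is no camera call; for the wrist camera it gives the pose at the moment of the call.
- arm.job_done(): hands the job in; it is judged then, once.
The state is a dict: "clock": time; "joints": joint angles; "joint_vel": joint speeds; "joint_efforts": joint torques, N m; "position": TCP position; "ee_rot": TCP orientation; "contact_force": force on the tool from outside, world axes, zero at the start; "wrist_torque": the same for the moment, N m; "gripper_width": finger opening in mm; "grasp_force": force on a finger pad.
Only numpy, scipy, OpenCV 4.12 (cv2) and the standard library are available. Lean on these libraries where they do the work, as an engineer would, in place of code of your own. Each camera call takes 0.05 s, during which the arm holds its last target. There are 200 camera calls.

### The job

Three limit switches stand on the clean bench for a function check. Test the one whose arm carries a roller: press its roller down from above just until the switch clicks, well short of the end of its travel, keep it there for about a second and then let the arm spring back up. Do not operate the other two switches, the one with the plain arm and the one with the push pin.

Things in the scene. Friction and masses are not known exactly. Their poses are not given: they have to be found in the camera images.
- roller (a point): Centre of the roller, a black wheel 24 mm across, 14 mm wide, at the free end of an arm; at rest its centre is 111 mm and its top 123 mm above the bench. Axes at rest: x level, along the axle; y level, from the arm's pivot out to the roller; z up. Pressed, it sinks almost straight down (at most 4 mm outwards). It clicks 15 mm down and is overtravelled from 33 mm; 20 to 28 mm is a good press.
- roller_arm (a joint): Angle (rad) of the steel arm with the roller: 0 at rest, rising 20 degrees from its pivot, which is 85 mm above the bench and 75 mm from the roller; grows as it is pressed down. Clicks at 0.21, overtravelled from 0.45, hard stop at 0.60. A spring returns it: at the roller about 3 N at first, 5 N at the click, 7 N at the overtravel limit.
- plain_arm (a joint): Angle (rad) of the arm of a second switch, the same arm but without a roller: 0 at rest, growing as it is pressed down. Leave it alone. All three switches have the same grey and aluminium housing, 34 x 44 mm and 99 mm tall, on a steel foot plate 75 x 120 mm fixed to the bench; they stand in a row across the bench in any order, each turned up to 35 degrees.
- pin (a joint): Travel (m) of the push pin of the third switch, a steel pin 12 mm in diameter upright on top of the housing, its top 122 mm above the bench: 0 at rest, growing to 0.008 as it is pressed in. This switch has no arm. Leave it alone.
Mind the look-alikes: they are no part of the job. What is shaped like the part that bears pin but blue is not meant. Leave any purple look-alike of the part that bears plain_arm alone.

How it is judged:
By the outcome, as a careful person would: the job done as asked, in the order asked, and still so for the second after the job is handed in, with the robot touching nothing.
It also fails if it takes over 32 s, if anything falls off the work surface, if the arm or the gripper's body presses on something with over 40 N, if the wrist force passes 120 N, or if a joint passes its speed limit or range.

## Working session

There is one attempt and no reset: what is moved stays moved. The work goes in short steps, Python scripts to look and compute and a tool call to move; the robot and the scene stay as the last step left them, time stands still between calls to the robot, and variables do not carry over. Pictures are saved under pics/ and viewed, at most 10 in all, crops included, and the job is handed in when it is done.

Besides the shell and the picture viewer there is one more tool, called after ">>>" as name([rows], argument=value, ...), one row to a line, values as JSON. servo_tool: Moves the arm, as the interface text tells. Its arguments: {"type":"object","properties":{"rows":{"type":"array"}},"required":["rows"]}

```bash
mkdir -p pics
python3 - <<'E'
from bench import arm
import cv2
for n in("scene","top"):
    cv2.imwrite(f"pics/{n}0.png",arm.get_image(n)[...,::-1])
    p=arm.camera_params(n);print(n,p)
s=arm.read_state();print(s)
E
```

```text
scene {'intrinsics': array([[451.77229003,   0.        , 321.19291349],
       [  0.        , 451.77229003, 238.10136374],
       [  0.        ,   0.        ,   1.        ]]), 'R': array([[ 0.72860862,  0.68464698, -0.01969741],
       [ 0.42709503, -0.4766257 , -0.76838648],
       [-0.53546178,  0.55144034, -0.63968292]]), 't': array([-276.47941428,  -90.14552497, 1249.38461122])}
top {'intrinsics': array([[585.91586858,   0.        , 315.75352347],
       [  0.        , 585.91586858, 241.64124485],
       [  0.        ,   0.        ,   1.        ]]), 'R': array([[-0.01628216, -0.99984581, -0.00657668],
       [-0.99589632,  0.01680278, -0.08892803],
       [ 0.08902482,  0.00510175, -0.99601634]]), 't': array([  13.94409285,  419.35300501, 1397.00687432])}
{'clock': 0.1, 'joints': array([-8.92382664e-01,  3.85483902e-01,  6.73939836e-03, -3.99638349e-04,
       -1.19395510e+00, -2.58625930e-01]), 'joint_vel': array([ 0.00135264, -0.00123995,  0.00363482,  0.00274751, -0.00141429,
       -0.00054554]), 'joint_efforts': array([-4.03787435e-04, -3.93320060e+01,  1.88929957e+01,  4.19793963e+00,
       -2.61970032e-03,  7.63117441e-06]), 'position': array([ 254.54262997, -570.25485557,  230.32459573]), 'ee_rot': array([-2.08283909e-01,  9.78067929e-01,  9.32956933e-04, -2.64014381e-04]), 'contact_force': array([ 0.10749915,  0.08641125, -0.28633225]), 'wrist_torque': array([0.05505287, 0.09576023, 0.04639036]), 'grasp_force': 0.0, 'gripper_width': 85.59330458053327}
```

View pics/scene0.png

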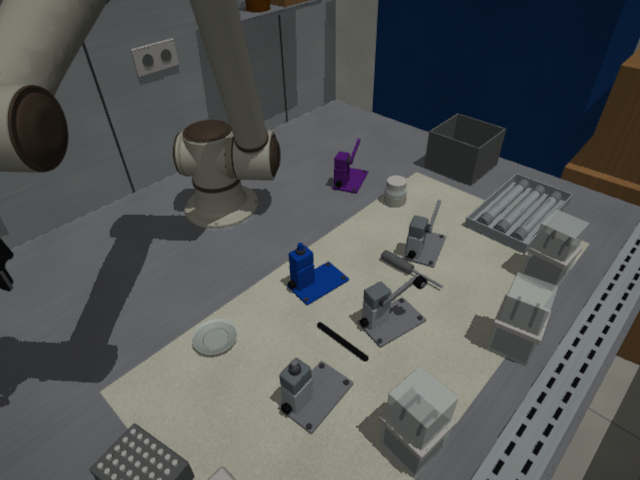

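View pics/top0.png

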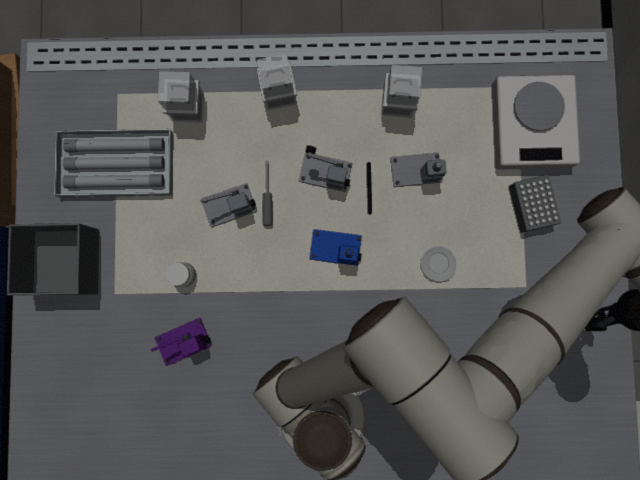

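The scene view shows the roller at about (420,283) on the middle switch. In the top view it is at about (310,150). The plain arm is at top (228,203), the pin at (434,170), and the blue and purple look-alikes are separate. Next I'll enlarge the middle switch.

Run:
```python
import cv2,numpy as np
a=cv2.imread("pics/scene0.png")[255:345,350:440];b=cv2.imread("pics/top0.png")[130:205,285:360]
f=lambda i:cv2.resize(i,(400,400),interpolation=cv2.INTER_CUBIC)
cv2.imwrite("pics/crop0.png",cv2.convertScaleAbs(np.hstack([f(a),f(b)]),alpha=1.6))
```

```text
(no output)
```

View pics/crop0.png

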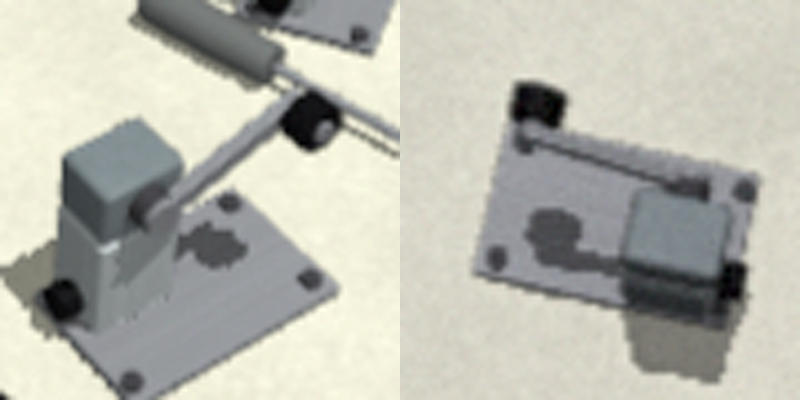

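```bash
cat > h.py <<'E'
import numpy as np
from bench import arm
from scipy.spatial.transform import Rotation as Ro
def ray(n,u):
    p=arm.camera_params(n);R=p["R"];d=R.T@np.linalg.inv(p["intrinsics"])@[u[0],u[1],1];return -R.T@p["t"],d
def atz(n,u,z):
    o,d=ray(n,u);return o+d*(z-o[2])/d[2]
E
python3 - <<'E'
from h import *
t=atz("top",(311.2,149.3),113);s=atz("scene",(420.2,282.2),111);print(t,s)
pv=atz("top",(340.3,165.1),88);en=atz("top",(308.4,155),111)
d=en-pv;print("pivot",pv,"dir",np.degrees(np.arctan2(d[1],d[0])))
a=atz("top",(305.6,149.5),5);b=atz("top",(352,163.4),5);d=a-b;print("plate dir",np.degrees(np.arctan2(d[1],d[0])),np.hypot(*d[:2]))
S=arm.read_state();R=Ro.from_quat(S["ee_rot"]);g=(t+s)/2;g[2]=160
print("shift",R.inv().apply(g-S["position"]),R.as_matrix())
E
```

```text
[623.27626504  13.46881071 113.        ] [623.87328058  16.21366291 111.        ]
pivot [590.94176997 -53.31176079  88.        ] dir 75.00230909945864
plate dir 72.02658661540714 119.85718403159684
shift [-575.40917537  383.83831905   70.99390301] [[-9.13235487e-01 -4.07431130e-01 -9.05087832e-04]
 [-4.07432115e-01  9.13233886e-01  1.71501062e-03]
 [ 1.27808165e-04  1.93497040e-03 -9.99998120e-01]]
```

>>> servo_tool([
  [[0,-30,20,0,0,0,0.05],[0,-80,53,0,0,0,0.13],[0,-130,87,0,0,0,0.22],[0,-180,120,0,0,0,0.31],[0,-230,153,0,0,0,0.4],[0,-280,187,0,0,0,0.49],[0,-330,220,0,0,0,0.58],[0,-380,253,0,0,0,0.67],[0,-430,287,0,0,0,0.715],[0,-480,320,0,0,0,0.715]],
])

```text
clock: 1.35
position: [563.1, -80.9, 231.1]
ee_rot: [0.147, 0.989, -0.0, -0.0]
contact_force: [0.4, -0.8, 0.4]
gripper_width: -0.1
grasp_force: 0.0
```

Run:
```python
from h import *
S=arm.read_state();R=Ro.from_quat(S["ee_rot"]);g=np.array([623.6,14.8,150])
print(S["clock"],S["position"],S["gripper_width"],"shift",R.inv().apply(g-S["position"]),R.as_matrix()[:,1])
```

```text
1.35 [563.12891016 -80.94374792 231.07183978] -0.09074111040642995 shift [-30.04520163 109.20856941  81.03724701] [ 2.90940371e-01  9.56741174e-01 -1.61613451e-04]
```

>>> servo_tool([
  [[0,-8,30,10,0,0,0],[0,-18,65,30,0,0,0],[0,-26,95,55,0,0,0],[0,-30,109,72,0,0,0],[0,-30,109,81,0,0,0],[0,-30,109,81,0,0,0]],
])

```text
clock: 2.1
position: [622.3, 11.8, 149.8]
ee_rot: [0.147, 0.989, -0.0, -0.001]
contact_force: [0.2, -0.0, 0.1]
gripper_width: -0.1
grasp_force: 0.0
```

Run:
```python
from h import *
import cv2
S=arm.read_state();R=Ro.from_quat(S["ee_rot"]);g=np.array([623.6,14.8,150])
print(S["clock"],S["position"],S["contact_force"],"shift",R.inv().apply(g-S["position"]))
c=[cv2.resize(arm.get_image(n)[r:r+h,c:c+h],(400,400),interpolation=cv2.INTER_CUBIC) for n,r,c,h in(("scene",220,345,130),("wrist",0,80,480))]
cv2.imwrite("pics/c1.png",cv2.convertScaleAbs(np.hstack(c)[...,::-1],alpha=1.5))
p=arm.camera_params("wrist");x=p["intrinsics"]@(p["R"]@np.array([623.6,14.8,111])+p["t"]);print(x/x[2],-p["R"].T@p["t"])
```

```text
2.1 [622.30501522  11.78500536 149.83182111] [ 0.18616638 -0.02373934  0.14426064] shift [-0.35907621  3.2614435  -0.17179356]
[325.69385433 284.35825438   1.        ] [548.98773979  35.10985369 292.83639953]
```

View pics/c1.png

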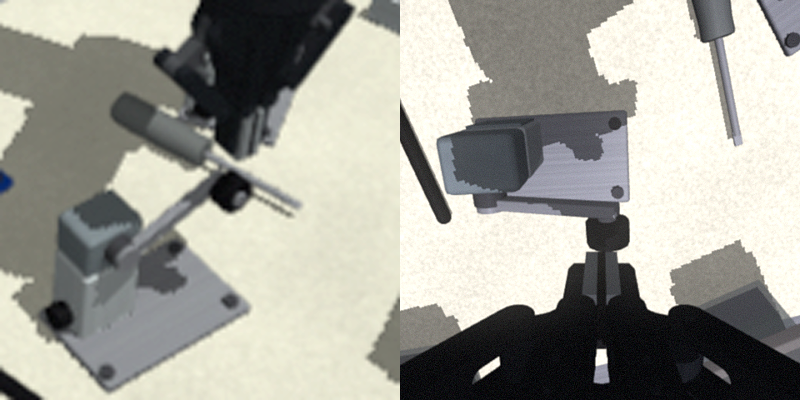

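The closed fingertips stand just above the roller: it's at (232,190) in the scene crop and (607,233) in the wrist crop. That matches the triangulated position to within 2 mm.

>>> servo_tool([
  [[0,0,2,4,0,0,0],[0,0,3,12,0,0,0],[0,0,3,20,0,0,0],[0,0,3,25,0,0,0],[0,0,3,29,0,0,0],[0,0,3,33,0,0,0],[0,0,3,33,0,0,0]],
])

```text
clock: 3.08
position: [623.8, 15.5, 117.5]
ee_rot: [0.147, 0.989, -0.0, -0.0]
contact_force: [-1.3, -0.3, 3.3]
gripper_width: -0.0
grasp_force: 1.7
```

>>> servo_tool([
  [[0,0,0,5,0,0,0],[0,0,0,10,0,0,0],[0,0,0,14,0,0,0],[0,0,0,18,0,0,0],[0,0,0,18,0,0,0],[0,0,0,18,0,0,0],[0,0,0,18,0,0,0],[0,0,0,18,0,0,0],[0,0,0,18,0,0,0],[0,0,0,18,0,0,0]],
])

```text
clock: 4.32
position: [624.1, 15.5, 99.6]
ee_rot: [0.147, 0.989, -0.0, 0.0]
contact_force: [-2.4, 0.3, 5.7]
gripper_width: 0.3
grasp_force: 2.8
```

Run:
```python
from h import *
import cv2
c=[cv2.resize(arm.get_image(n)[r:r+h,c:c+h],(400,400),interpolation=cv2.INTER_CUBIC) for n,r,c,h in(("scene",220,345,130),("wrist",0,80,480))]
cv2.imwrite("pics/c2.png",cv2.convertScaleAbs(np.hstack(c)[...,::-1],alpha=1.5))
```

```text
(no output)
```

View pics/c2.png

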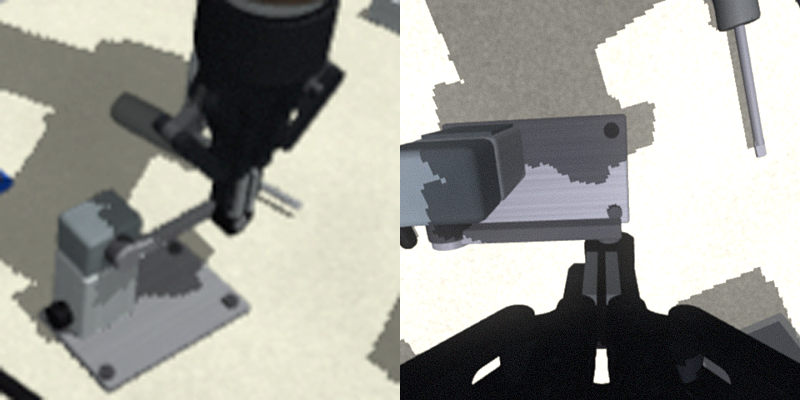

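The roller is pressed about 23 mm, at (235,222) in the scene crop, with the arm nearly level. The force of about 6 N fits, and the press has lasted about a second, so I'll lift.

>>> servo_tool([
  [[0,0,0,-6,0,0,0],[0,0,0,-14,0,0,0],[0,0,0,-22,0,0,0],[0,0,0,-32,0,0,0],[0,0,0,-50,0,0,0],[0,0,0,-75,0,0,0],[0,0,0,-100,0,0,0],[0,0,0,-110,0,0,0],[0,0,0,-110,0,0,0]],
])

```text
clock: 5.55
position: [624.0, 15.7, 209.4]
ee_rot: [0.147, 0.989, 0.0, 0.0]
contact_force: [0.6, 0.1, -0.9]
gripper_width: -0.2
grasp_force: 0.0
```

Run:
```python
from h import *
import cv2
cv2.imwrite("pics/c3.png",cv2.convertScaleAbs(cv2.resize(arm.get_image("scene")[220:350,345:475,::-1],(400,400)),alpha=1.5))
```

```text
(no output)
```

View pics/c3.png

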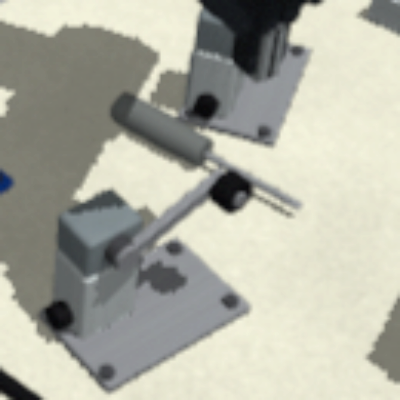

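The arm has sprung back: the roller is at (232,190) again, as it was before the press, and the gripper is clear.

```bash
python3 -c "
from bench import arm
print(arm.job_done())"
```

```text
the job is handed in; nothing more can be done
None
```

The roller switch was pressed about 23 mm, held past its click point for about a second and released; it sprang back to rest, I made no move towards the other two switches, and the job is handed in (no verdict returned).

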